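# Take the bench pin off its bayonet mount

### The job

Take the wooden bench pin off its quick-change mount: press the mount's release plunger fully down, turn the pin a quarter turn counter-clockwise (seen from above) to its stop, lift it off, and set it down gently in the wooden tray, right side up with its metal ring flat on the tray floor. Leave the hammer, file, jar and soldering block where they are.

Things in the scene. Friction and masses are not known exactly. Their poses are not given: they have to be found in the camera images.
- mount: Quick-change bayonet mount: dark round steel base, 144 mm diameter, 25 mm high, fixed to the bench. Origin: centre of its underside, on the turning axis, z up. Its top face (seat, 25 mm up) has a centring boss, 24 mm diameter, 15 mm tall. The plunger housing (40 mm diameter, 55 mm high) stands at x = +57, y = -57 mm. While the plunger is up, its dog blocks the pin from turning.
- mount_lip (a point): Top centre of the +y lip, 44 mm from the axis, 41 mm above the bench. Two such steel lips, on the mount's +y and -y sides (each 76 mm long along x, 32 to 60 mm from the axis), hold down the pin's lugs; the +x and -x sides are open, and the lugs come out there.
- release (a joint): Release plunger, slides straight down: 0 = up (locked), 0.012 m = fully down (released; the lock dog is fully clear from about 0.009 m). Resists with about 4 N all the way and stays down where it is left.
- release_top (a point): Centre of the plunger's round steel cap (28 mm in diameter); its top, 85 mm above the bench when up. Moves down with the plunger.
- pin: Bench pin: light wooden block 140 mm long (its x), 50 mm wide (y), 30 mm thick, on an aluminium bayonet ring 60 mm in diameter. 0.3 to 0.6 kg; centre of mass within 15 mm of the axis, towards -x. Origin: centre of the ring's underside, on the axis, z up. The wood reaches from x = -95 mm (slotted working end) to +45 mm, and from 26 to 56 mm above the origin.
- pin_lug (a point): Outer end of the ring's +y lug, 46 mm from the axis, 4 mm up; the other is opposite. Lugs are 20 mm wide, 8 mm high. At the start they are under the lips: ring on the seat, pin's x within 3 degrees of the mount's x. Counter-clockwise (about +z) the pin turns easily to a stop at about 90 degrees; from about 65 degrees the lugs are clear and it lifts straight off.
- pin_tip (a point): Middle of the slotted working end of the wood: 95 mm from the axis along the pin's -x, 41 mm above the pin's origin.
- tray: Loose wooden open tray, outside 170 mm (x) by 150 mm (y) by 20 mm high, walls 6 mm thick; 0.7 kg. Origin: centre of its underside, z up. Its inner floor is about 6 mm above the bench.
- hammer: Bystander: hammer with wooden handle, 260 mm long, lying on the bench; to be left alone.
- file: Bystander: file with wooden handle, 240 mm long, 24 mm high, lying on the bench; to be left alone.
- jar: Bystander: glass jar, 60 mm in diameter, 75 mm high; to be left alone.
- block: Bystander: grey soldering block 140 x 70 x 30 mm; to be left alone.
There are look-alikes about, which are no part of the job. There is more than one size of the mount; the one meant has the size given above.

How it is judged:
By the outcome, as a careful person would: the job done as asked, in the order asked, and still so for the second after the job is handed in, with the robot touching nothing.
It also fails if it takes over 72 s, if anything falls off the work surface, if the arm or the gripper's body presses on something with over 40 N, if the wrist force passes 120 N, or if a joint passes its speed limit or range.

### The arm

A 6-joint arm with a two-finger parallel gripper is mounted at the origin on the work surface. World frame = base frame: x ahead of the robot, y to its left, z up, the work surface at z = 0. Lengths are in mm, angles in rad, forces in N, time in s.
With the tool pointing down it reaches from about 350 to 975 mm from the base axis. Payload 7.1 kg.
Tool frame: the origin (TCP) lies at the centre of the arm's flange, where the gripper is bolted on; the fingertips stand 182 mm ahead of it and the grasp point (between the pads) lies 163 mm ahead of it; z points along the fingers, y is the line along which they close (so a half turn about z gives the same grasp; the last joint's range is limited). The gripper opens to 88 mm and grips with 3 to 60 N. Pads are 20 mm wide; open, the fingers measure 115 mm over their backs; the gripper's body (75 mm by 178 mm) begins 61 mm behind the grasp point.
Start: joints at [1.32, 0.423, 1.63, -0, 1.089, -0.019], TCP at [143.55, 608.276, 404.675] pointing down, gripper open.
Joint ranges: [-3, 3], [-0.9, 2.11], [0.09, 2.58], [-1.31, 4.45], [0.11, 2.69], [-2.54, 2.54]. Speed limits (rad/s): [2.39, 2.39, 3.01, 3.14, 3.14, 3.14].

### API

Orientations are given as a rotation vector (axis times angle).
In Python, from workcell import readout, get_image, ctrl gives the robot as it stands.
- The arm moves only by the tool step_arm, never from a script. Its argument "targets" is a list that holds one entry, the list of rows, each a list of 7 numbers: the shift along the world's x, y, z as a fraction of full scale, then the turn, a rotation vector about the world's x, y, z as a fraction of full scale, then the opening, from 0 (shut) to 1 (fully open). In form: [[[dx, dy, dz, wx, wy, wz, claw], ...]]. A call has exactly 5 rows; each row shifts and turns the commanded pose from where the row before left it; what a row does not reach is not made up. Full scale, the value 1, is 0.05 m for a shift and 4 degrees for a turn. A row lasts 1/8 s, in which the tool goes at most 62.5 mm and 10.7 degrees, less where a joint would pass 70% of its speed; a pose out of reach is approached as far as the arm can. A call with a number of a shift or a turn outside -1 to 1 is refused whole. A call with a gripper value outside its range is refused whole. The fingers move at their own pace and stop on an object; the grip force is fixed at half the most. Time passes only in rows, so rows that do not move let the fingers close, or fill a call up. It gives the time, the measured TCP pose, the force, the opening and the grip force at its end, in the units of the state.
- readout.get_obs(): the state, without advancing time (a new reading comes with each control period).
- get_image(name): name is "scene" or "side" or "wrist"; returns a dict with "pixels" (400x640x3 uint8, red, green, blue), "intrinsics" (3x3 intrinsics, pixels), "k1" (the pictures are not rectified: a ray, as slopes to the right and down, at radius r is drawn at 1 + k1 r^2 times it, then the intrinsics apply), "extrinsics" (4x4, takes a point from world to camera coordinates). Camera axes: x right, y down, z forward; pixel columns grow to the right and rows downward; lengths in mm; the calibration is good to about 2 mm. A picture is of the moment at which its call begins. There is no depth.
- ctrl.close_job(): hands the job in; it is judged then, once.
The state is a dict: "t": time; "qpos": joint angles; "qvel": joint speeds; "joint_torque": joint torques, N m; "ee_pos": TCP position; "orientation": TCP orientation; "ft_force": force on the tool from outside, world axes, zero at the start; "moment": the same for the moment, N m; "width": finger opening in mm; "grasp_force": force on a finger pad.
Only numpy, scipy, OpenCV 4.12 (cv2) and the standard library are available. Lean on these libraries where they do the work, as an engineer would, in place of code of your own. Each camera call takes 0.05 s, during which the arm holds its last target. There are 200 camera calls.

## Working session

There is one attempt and no reset: what is moved stays moved. The work goes in short steps, Python scripts to look and compute and a tool call to move; the robot and the scene stay as the last step left them, time stands still between calls to the robot, and variables do not carry over. Pictures are saved under pics/ and viewed, at most 10 in all, crops included, and the job is handed in when it is done.

Besides the shell and the picture viewer there is one more tool, called after ">>>" as name([rows], argument=value, ...), one row to a line, values as JSON. step_arm: Moves the arm, as the interface text tells. Shift numbers are shares of 0.05 m and turn numbers shares of 4 degrees, none past 1 either way. Its arguments: {"type":"object","properties":{"targets":{"type":"array"}},"required":["targets"]}

```bash
mkdir -p pics; ls
cat > h.py <<'E'
import numpy as np, cv2
from workcell import readout, get_image, ctrl
def snap(n,f):
    im=get_image(n); cv2.imwrite(f'pics/{f}.png',cv2.cvtColor(im['pixels'],cv2.COLOR_RGB2BGR))
    np.savez(f'pics/{f}.npz',p=im['pixels'],K=im['intrinsics'],k=im['k1'],E=im['extrinsics']); return im
def load(f): return np.load(f'pics/{f}.npz')
def ray(f,uv):
    d=load(f); K=d['K'];k=float(d['k'])
    n=cv2.undistortPoints(np.array([[uv]],float),K,np.array([k,0,0,0,0.]))[0,0]
    E=d['E']; R=E[:3,:3]; c=-R.T@E[:3,3]; v=R.T@np.array([n[0],n[1],1]); return c,v
def onz(f,uv,z):
    c,v=ray(f,uv); return c+v*(z-c[2])/v[2]
def proj(f,P):
    d=load(f); E=d['E']
    r,_=cv2.Rodrigues(E[:3,:3]); return cv2.projectPoints(np.array(P,float).reshape(-1,3),r,E[:3,3],d['K'],np.array([float(d['k']),0,0,0,0.]))[0][:,0]
E
python3 - <<'E'
from h import *
for n in ('scene','side','wrist'): snap(n,n+'0')
o=readout.get_obs(); print(o)
a=[cv2.imread(f'pics/{n}0.png') for n in('scene','side','wrist')]
for n in ('scene','side','wrist'):
    d=load(n+'0'); E=d['E']; print(n,-E[:3,:3].T@E[:3,3],E[2,:3])
E
```

```text
pics
{'t': 0.15, 'qpos': array([ 1.32002423e+00,  4.23676921e-01,  1.63050975e+00, -3.58224092e-06,
        1.08857926e+00, -1.89649275e-02]), 'qvel': array([ 0.00107053, -0.00121803, -0.00309427,  0.00054316, -0.00017907,
       -0.00122639]), 'joint_torque': array([-2.80996738e-05, -5.44987249e+01, -2.73915339e+01,  6.43604365e-02,
        2.04172754e-02, -3.17666149e-05]), 'ee_pos': array([143.48585452, 608.0845006 , 404.07472774]), 'orientation': array([-3.63286611e-01, -3.12036095e+00,  1.82682616e-03]), 'ft_force': array([-0.50758379,  0.31643254, -0.23416642]), 'moment': array([-0.0077964 , -0.02684532, -0.01110616]), 'grasp_force': 0.0, 'width': 87.74800489351749}
scene [1331.30372874   67.91013     840.07434197] [-0.69799004 -0.0483157  -0.71447568]
side [514.64231019 886.77847858 904.98618465] [ 0.04547127 -0.72304358 -0.68930425]
wrist [ 79.06290041 623.65757795 382.24358369] [ 0.2390453  -0.05668165 -0.96935264]
```

View pics/scene0.png

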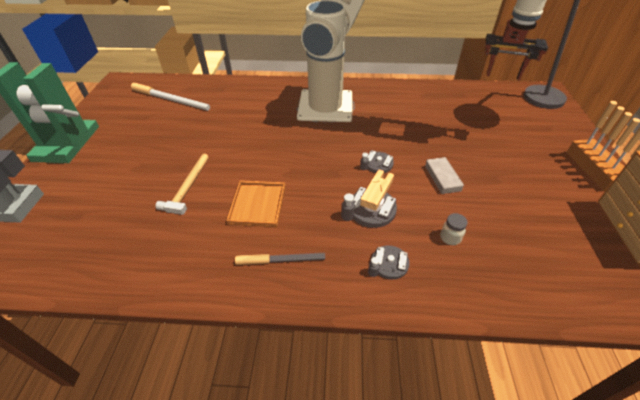

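View pics/side0.png

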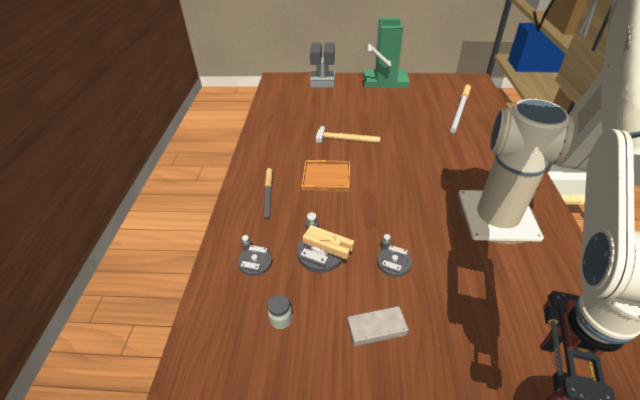

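The scene view shows the mount with the pin at (372,205), its plunger at (348,202) and the tray at (257,203). In the side view they are at (322,250), (312,219) and (327,175). The two other mounts are smaller and empty.

Run:
```python
from h import *
print('tray',onz('scene0',(257,204),15),onz('side0',(327,175),15))
for uv in [(237,182),(285,182),(277,224),(229,222)]: print(onz('scene0',uv,20))
print('plunger',onz('scene0',(348,197),85),onz('side0',(311.5,216),85))
print('mount',onz('scene0',(371,208),20),onz('side0',(321,249),20))
a=cv2.resize(cv2.imread('pics/scene0.png')[155:235,320:420],(700,560),interpolation=cv2.INTER_CUBIC)
b=cv2.resize(cv2.imread('pics/side0.png')[200:280,280:380],(700,560),interpolation=cv2.INTER_CUBIC)
cv2.imwrite('pics/c.png',cv2.resize(np.hstack([a,b]),(800,320)))
```

```text
tray [ 582.62852477 -177.01265857   15.        ] [ 566.23187129 -172.5012579    15.        ]
[ 494.90179378 -257.5776829    20.        ]
[ 486.65402284 -102.6824911    20.        ]
[ 661.98264839 -103.47888633   20.        ]
[ 662.15688928 -244.10355566   20.        ]
plunger [605.27236134  97.89271262  85.        ] [601.25411403 101.65683233  85.        ]
mount [584.82609623 169.69374259  20.        ] [570.84987164 173.9401956   20.        ]
```

View pics/c.png

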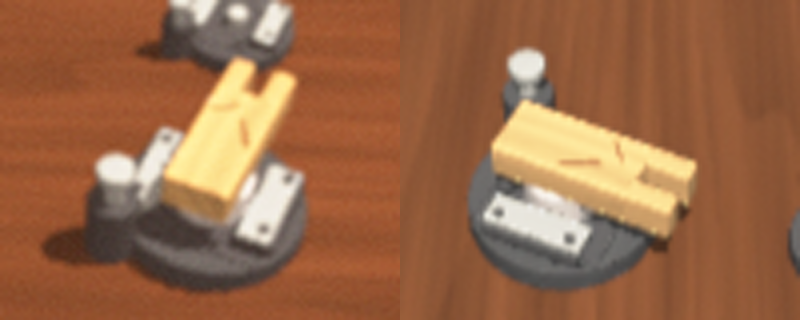

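Run:
```python
from h import *
S=[(168,178),(227,190),(237,60),(296,75)]
D=[(525,101),(493,147),(694,160),(672,207)]
for f,L,o in(('scene0',S,(320,155,0)),('side0',D,(280,200,400))):
    P=np.array([onz(f,(o[0]+(u-o[2])/4,o[1]+v/4),81) for u,v in L]); print(P.round(1))
    a=(P[0]+P[1])/2;b=(P[2]+P[3])/2;d=b-a
    L_=np.linalg.norm(d); print('len',L_,'w',np.linalg.norm(P[0]-P[1]),'ang tip',np.degrees(np.arctan2(d[1],d[0])),'axis',a+d/L_*45)
    print('cap', onz(f,(320+116/4,155+163/4) if f=='scene0' else (280+126/4,200+60/4),85))
```

```text
[[609.1 137.8  81. ]
 [618.6 179.   81. ]
 [481.1 193.1  81. ]
 [495.8 237.   81. ]]
len 137.55447523768177 w 42.28335454703611 ang tip 155.6969681152236 axis [572.83048559 176.93569584  81.        ]
cap [600.1724345  100.70351831  85.        ]
[[599.9 135.3  81. ]
 [619.7 180.1  81. ]
 [477.1 188.2  81. ]
 [492.6 230.6  81. ]]
len 135.19119194935652 w 48.99834187118053 ang tip 157.53612071554835 axis [568.20119239 174.91288086  81.        ]
cap [601.53274     97.51808809  85.        ]
```

>>> step_arm([
  [[0.6,-0.68,-0.1,0,0,-1,0],[0.6,-0.68,-0.1,0,0,-1,0],[0.6,-0.68,-0.1,0,0,-1,0],[0.6,-0.68,-0.1,0,0,-1,0],[0.6,-0.68,-0.1,0,0,-1,0]],
])

```text
t: 0.78
ee_pos: [294.3, 437.1, 379.4]
orientation: [-0.903, -3.009, 0.0]
ft_force: [1.1, 0.3, -0.3]
width: 41.3
grasp_force: 0.0
```

>>> step_arm([
  [[0.6,-0.68,-0.1,0,0,-1,0],[0.6,-0.68,-0.1,0,0,-1,0],[0.6,-0.68,-0.1,0,0,-1,0],[0.6,-0.68,-0.1,0,0,-1,0],[0.6,-0.68,-0.1,0,0,-1,0]],
])

```text
t: 1.4
ee_pos: [444.4, 267.0, 354.5]
orientation: [-1.412, -2.806, 0.0]
ft_force: [0.8, 1.2, -0.3]
width: 0.4
grasp_force: 0.0
```

>>> step_arm([
  [[0.6,-0.66,-0.1,0,0,-1,0],[0.6,-0.66,-0.1,0,0,-1,0],[0.6,-0.66,-0.1,0,0,-1,0],[0.6,-0.66,-0.1,0,0,-1,0],[0,0,0,0,0,-1,0]],
])

```text
t: 2.02
ee_pos: [565.2, 134.0, 334.1]
orientation: [1.882, 2.515, -0.0]
ft_force: [-0.7, -1.2, 0.2]
width: 0.4
grasp_force: 0.0
```

>>> step_arm([
  [[0.72,-0.69,0,0,0,-1,0],[0,0,0,0,0,-1,0],[0,0,0,0,0,-1,0],[0,0,0,0,0,0,0],[0,0,0,0,0,0,0]],
])

```text
t: 2.65
ee_pos: [599.4, 101.9, 334.5]
orientation: [-2.126, -2.312, 0.0]
ft_force: [0.7, -0.2, -0.2]
width: 0.4
grasp_force: 0.0
```

Run:
```python
from h import *
snap('wrist','w1'); snap('scene','s1');snap('side','d1'); o=readout.get_obs(); print(o['ee_pos'],o['orientation'],o['qpos'])
print(proj('w1',[[601,99.5,85],[570,176,81]]))
```

```text
[599.46841718 101.90059931 334.69389409] [-2.12707189e+00 -2.31194677e+00  2.09306525e-05] [1.48803959e-01 4.83952157e-01 1.71741909e+00 6.53535612e-07
 9.40238945e-01 6.55563027e-02]
[[324.29823873 209.10415928]
 [288.02561639  94.89270657]]
```

View pics/w1.png

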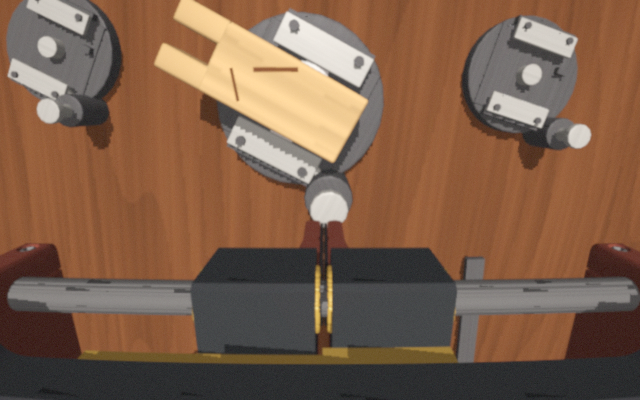

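The wrist view shows the plunger cap at (329,206), the pin's +x end corners at (367,98) and (332,161), and the lips at (323,47) and (273,150).

Run:
```python
from h import *
im=load('w1')['p']; hsv=cv2.cvtColor(im,cv2.COLOR_RGB2HSV)
g=((hsv[...,1]<40)&(hsv[...,2]>150)).astype(np.uint8); g[225:]=0
n,l,s,c=cv2.connectedComponentsWithStats(g)
for i in range(1,n):
    if s[i,4]>200: print(s[i],c[i].round(1), onz('w1',c[i],41 if s[i,4]>1000 else 85).round(1), onz('w1',c[i],85).round(1))
print('near end mid',onz('w1',(349.5,129.5),81), 'edge dir',onz('w1',(332,161),81)-onz('w1',(157,63),81),'w',onz('w1',(332,161),81)-onz('w1',(367,98),81))
print('lip mid',(onz('w1',(323,47),41)+onz('w1',(273,150),41))/2, onz('w1',(323,47),41)-onz('w1',(273,150),41))
print('circle',onz('w1',(303,95),15))
```

```text
[  27    0   62   34 1076] [59.5 13.3] [384.1 226.2  41. ] [418.2 216.9  85. ]
[ 273   11  101   76 3289] [322.3  49.6] [589.8 213.1  41. ] [590.6 205.9  85. ]
[ 515   17   62   41 1247] [545.3  37.2] [761.9 239.4  41. ] [734.7 228.   85. ]
[ 37  36  20  22 333] [46.6 46.2] [407.6 195.9  85. ] [407.6 195.9  85. ]
[   8   58   59   65 1511] [39.6 88.2] [362.6 168.4  41. ] [400.1 168.4  85. ]
[522  64  20  21 341] [531.7  73.9] [730.3 204.3  85. ] [730.3 204.3  85. ]
[ 487   91   62   37 1146] [517.4 108.6] [750.6 183.5  41. ] [725.3 181.1  85. ]
[ 227  125   91   58 1648] [271.  153.6] [554.7 129.8  41. ] [561.1 136.1  85. ]
[568 124  23  24 432] [578.5 135.5] [773.5 167.6  85. ] [773.5 167.6  85. ]
[310 190  38  34 983] [328.5 207.1] [603.8 101.2  85. ] [603.8 101.2  85. ]
near end mid [613.49434603 156.61711772  81.        ] edge dir [122.14969058 -56.0851646    0.        ] w [-19.61204928 -44.63452043   0.        ]
lip mid [573.23187854 173.92643934  41.        ] [34.05369185 82.15587414  0.        ]
circle [575.97460745 179.08372958  15.        ]
```

>>> step_arm([
  [[0.08,-0.03,-0.4,0,0,0,0],[0,0,-0.4,0,0,0,0],[0,0,-0.3,0,0,0,0],[0,0,-0.14,0,0,0,0],[0,0,0,0,0,0,0]],
])

```text
t: 3.42
ee_pos: [603.4, 100.3, 271.8]
orientation: [-2.127, -2.31, 0.002]
ft_force: [-0.5, -0.7, 0.1]
width: 0.2
grasp_force: 0.0
```

>>> step_arm([
  [[0,0,-0.06,0,0,0,0],[0,0,-0.06,0,0,0,0],[0,0,-0.06,0,0,0,0],[0,0,0,0,0,0,0],[0,0,0,0,0,0,0]],
])

```text
t: 4.05
ee_pos: [603.7, 100.3, 263.8]
orientation: [2.128, 2.311, 0.001]
ft_force: [0.8, 1.0, 1.2]
width: 0.7
grasp_force: 0.6
```

>>> step_arm([
  [[0,0,-0.06,0,0,0,0],[0,0,-0.06,0,0,0,0],[0,0,-0.04,0,0,0,0],[0,0,0,0,0,0,0],[0,0,0,0,0,0,0]],
])

```text
t: 4.68
ee_pos: [603.4, 100.2, 255.4]
orientation: [-2.128, -2.311, 0.001]
ft_force: [0.4, 0.0, 0.4]
width: 0.2
grasp_force: 0.5
```

>>> step_arm([
  [[0,0,-0.04,0,0,0,0],[0,0,0,0,0,0,0],[0,0,0,0,0,0,0],[0,0,0,0,0,0,0],[0,0,0,0,0,0,0]],
])

```text
t: 5.3
ee_pos: [603.4, 100.3, 255.2]
orientation: [-2.128, -2.311, 0.0]
ft_force: [-3.4, -0.5, 15.7]
width: 0.4
grasp_force: 8.0
```

Run:
```python
from h import *
o=readout.get_obs(); print(o['ee_pos'],o['ft_force'],o['moment'])
snap('side','d2');snap('scene','s2')
a=cv2.resize(cv2.imread('pics/s2.png')[165:225,320:400],(400,300),interpolation=cv2.INTER_CUBIC)
b=cv2.resize(cv2.imread('pics/d2.png')[200:260,280:360],(400,300),interpolation=cv2.INTER_CUBIC)
cv2.imwrite('pics/c2.png',np.hstack([a,b]))
```

```text
[603.43164322 100.26870233 255.17042136] [-3.35930312 -0.54517554 15.66918277] [-0.22780961  0.84288069  0.01918323]
```

View pics/c2.png

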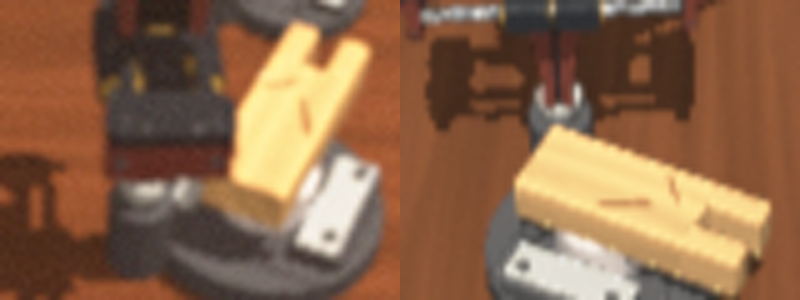

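The picture shows the fingers on the cap, which sits right down on its housing. The force rose to 16 N at z = 255, so the plunger is at the bottom. Next I move up and over the pin while turning to grasp yaw.

>>> step_arm([
  [[0,0,0.6,0,0,0,0],[0,0,0.6,0,0,-1,0],[0,0,0,0,0,-1,0],[-0.3,0.74,0,0,0,-1,1],[-0.3,0.74,0,0,0,-1,1]],
])

```text
t: 6.02
ee_pos: [572.8, 174.6, 313.3]
orientation: [-2.432, -1.988, 0.002]
ft_force: [0.3, 0.2, -0.6]
width: 17.1
grasp_force: 0.0
```

>>> step_arm([
  [[0,0,0,0,0,-1,1],[0,0,0,0,0,-1,1],[0,0,0,0,0,-1,1],[0,0,0,0,0,-1,1],[0,0,0,0,0,-1,1]],
])

```text
t: 6.65
ee_pos: [573.0, 174.2, 313.1]
orientation: [-2.739, -1.537, 0.003]
ft_force: [0.2, 0.1, 0.1]
width: 66.7
grasp_force: 0.0
```

>>> step_arm([
  [[0,0,0,0,0,-1,1],[0,0,0,0,0,-1,1],[0,0,0,0,0,-1,1],[0,0,0,0,0,-1,1],[0,0,0,0,0,-1,1]],
])

```text
t: 7.28
ee_pos: [573.0, 174.1, 313.1]
orientation: [-2.965, -1.038, 0.003]
ft_force: [0.4, -0.2, -0.1]
width: 87.7
grasp_force: 0.0
```

>>> step_arm([
  [[0,0,0,0,0,-1,1],[0,0,0,0,0,-1,1],[0,0,0,0,0,-1,1],[0,0,0,0,0,-1,1],[0,0,0,0,0,-1,1]],
])

```text
t: 7.9
ee_pos: [573.0, 174.1, 313.1]
orientation: [3.1, 0.507, -0.003]
ft_force: [-0.3, 0.3, -1.0]
width: 88.0
grasp_force: 0.0
```

>>> step_arm([
  [[0,0,0,0,0,-1,1],[0,0,0,0,0,-1,1],[0,0,0,0,0,-1,1],[0,0,0,0,0,-1,1],[0,0,0,0,0,-1,1]],
])

```text
t: 8.52
ee_pos: [573.0, 174.1, 313.1]
orientation: [3.141, -0.039, -0.003]
ft_force: [-0.2, -0.5, 0.2]
width: 88.1
grasp_force: 0.0
```

>>> step_arm([
  [[0,0,0,0,0,-1,1],[0,0,0,0,0,-1,1],[0,0,0,0,0,-1,1],[0,0,0,0,0,-1,1],[0,0,0,0,0,-1,1]],
])

```text
t: 9.15
ee_pos: [573.1, 174.1, 313.1]
orientation: [3.086, -0.584, -0.003]
ft_force: [0.7, 0.3, -0.4]
width: 88.2
grasp_force: 0.0
```

Run:
```python
from h import *
snap('wrist','w2'); o=readout.get_obs(); print(o['ee_pos'],o['orientation'],o['qpos'],o['width'])
```

```text
[573.08704767 174.14479133 313.1557977 ] [ 3.08536334e+00 -5.87710835e-01 -2.46850999e-03] [2.75129493e-01 5.01836038e-01 1.74928630e+00 3.78093571e-05
 8.92212766e-01 2.22235920e+00] 88.17226397118755
```

View pics/w2.png

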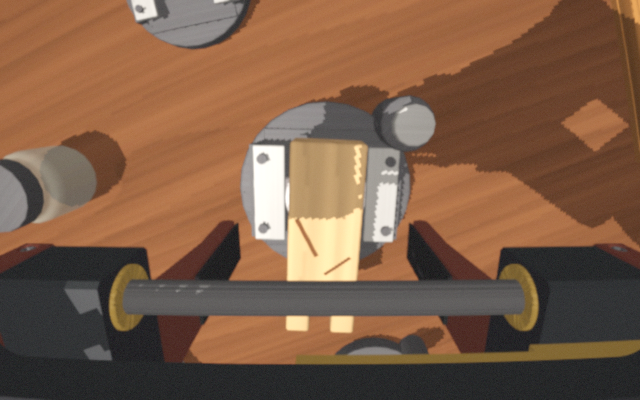

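The view shows the pin centred between the open fingers, with its near end edge at (292,140)–(368,143) and the tips at (288,330)–(354,331). The plunger at (405,122) stays down.

Run:
```python
from h import *
P=[onz('w2',p,81) for p in((292,140),(367,143),(287,322),(354,323))]
a=(P[0]+P[1])/2;b=(P[2]+P[3])/2;d=b-a;L=np.linalg.norm(d);print(np.array(P).round(1),L,np.degrees(np.arctan2(d[1],d[0])),a+d/L*45, 'cap h', onz('w2',(406,122),73))
```

```text
[[624.7 175.3  81. ]
 [605.8 132.1  81. ]
 [504.8 229.6  81. ]
 [486.1 184.4  81. ]] 131.14847215836855 156.03494514773203 [574.17318755 172.00288638  81.        ] cap h [608.31226989 103.3550748   73.        ]
```

>>> step_arm([
  [[0,0,-0.5,0,0,-0.5,1],[0,0,-0.5,0,0,0,1],[0,0,-0.5,0,0,0,1],[0,0,-0.14,0,0,0,1],[0,0,0,0,0,0,1]],
])

```text
t: 9.82
ee_pos: [573.4, 174.2, 231.4]
orientation: [3.077, -0.633, -0.002]
ft_force: [-0.0, -0.7, 0.1]
width: 88.0
grasp_force: 0.0
```

>>> step_arm([
  [[0,0,0,0,0,0,0.45],[0,0,0,0,0,0,0.45],[0,0,0,0,0,0,0.45],[0,0,0,0,0,0,0.45],[0,0,0,0,0,0,0.45]],
])

```text
t: 10.45
ee_pos: [574.1, 174.0, 233.0]
orientation: [-3.077, 0.634, -0.002]
ft_force: [-1.5, -4.6, 11.1]
width: 50.1
grasp_force: 47.3
```

>>> step_arm([
  [[0,0,0,0,0,0,0.75],[0,0,0,0,0,0,0.75],[0,0,0.08,0,0,0,0.75],[0,0,0,0,0,0,0.75],[0,0,0,0,0,0,0.75]],
])

```text
t: 11.08
ee_pos: [573.4, 174.2, 235.5]
orientation: [3.077, -0.634, -0.001]
ft_force: [0.3, -0.1, 0.2]
width: 65.7
grasp_force: 0.0
```

>>> step_arm([
  [[0,0,0,0,0,0,0.45],[0,0,0,0,0,0,0.45],[0,0,0,0,0,0,0.45],[0,0,0,0,0,0,0.45],[0,0,0,0,0,0,0.45]],
])

```text
t: 11.7
ee_pos: [573.5, 174.2, 235.5]
orientation: [3.077, -0.634, -0.0]
ft_force: [0.2, -0.2, -2.0]
width: 49.7
grasp_force: 30.0
```

>>> step_arm([
  [[0,0,0,0,0,0.5,0.45],[0,0,0,0,0,0.8,0.45],[0,0,0,0,0,0.8,0.45],[0,0,0,0,0,0.8,0.45],[0,0,0,0,0,0.8,0.45]],
])

```text
t: 12.32
ee_pos: [573.4, 174.3, 235.5]
orientation: [3.133, -0.227, -0.001]
ft_force: [0.6, 0.2, -2.6]
width: 49.9
grasp_force: 30.0
```

Run:
```python
from h import *
o=readout.get_obs(); print(o['ee_pos'],o['ft_force'],o['moment'],o['grasp_force'],o['width'])
```

```text
[573.39250967 174.25216167 235.52419156] [ 0.55998665  0.23543557 -2.63098641] [-0.00301388  0.14328959  0.00563089] 29.99908983707428 49.88501433436038
```

Turns freely with hardly any force.

>>> step_arm([
  [[0,0,0,0,0,1,0.45],[0,0,0,0,0,1,0.45],[0,0,0,0,0,1,0.45],[0,0,0,0,0,1,0.45],[0,0,0,0,0,1,0.45]],
])

```text
t: 12.95
ee_pos: [573.3, 174.2, 235.5]
orientation: [3.125, 0.321, -0.001]
ft_force: [-0.6, -0.5, -2.1]
width: 50.3
grasp_force: 30.0
```

>>> step_arm([
  [[0,0,0,0,0,1,0.45],[0,0,0,0,0,1,0.45],[0,0,0,0,0,1,0.45],[0,0,0,0,0,1,0.45],[0,0,0,0,0,1,0.45]],
])

```text
t: 13.58
ee_pos: [573.3, 174.0, 235.5]
orientation: [3.022, 0.859, -0.002]
ft_force: [-0.4, -0.7, -1.7]
width: 49.9
grasp_force: 30.0
```

>>> step_arm([
  [[0,0,0,0,0,1,0.45],[0,0,0,0,0,1,0.45],[0,0,0,0,0,1,0.45],[0,0,0,0,0,0.5,0.45],[0,0,0,0,0,0,0.45]],
])

```text
t: 14.2
ee_pos: [573.4, 174.1, 235.5]
orientation: [2.897, 1.216, -0.001]
ft_force: [-1.1, -3.6, -2.5]
width: 49.4
grasp_force: 30.0
```

Run:
```python
from h import *
o=readout.get_obs(); print(o['ee_pos'],o['orientation'],o['ft_force'],o['moment'],o['grasp_force'],o['width'])
```

```text
[573.40045857 174.0651628  235.53110888] [ 2.89661131e+00  1.21558189e+00 -1.07761261e-03] [-1.05192186 -3.59037669 -2.49592698] [-0.60797798  0.0740815   0.10995786] 29.998090267181396 49.40128995296582
```

>>> step_arm([
  [[0,0,0,0,0,1,0.45],[0,0,0,0,0,1,0.45],[0,0,0,0,0,1,0.45],[0,0,0,0,0,0.8,0.45],[0,0,0,0,0,0.5,0.45]],
])

```text
t: 14.82
ee_pos: [573.2, 174.0, 235.5]
orientation: [-2.682, -1.636, 0.002]
ft_force: [-2.3, -4.8, -0.5]
width: 49.9
grasp_force: 30.0
```

Run:
```python
from h import *
o=readout.get_obs(); print(o['ee_pos'],o['orientation'],o['ft_force'],o['moment'],o['grasp_force'],o['width'])
```

```text
[573.24484127 174.0312691  235.54461073] [-2.68195417e+00 -1.63583161e+00  1.90452719e-03] [-2.29460261 -4.8299991  -0.50002375] [-0.80516669  0.30404831 -0.14372647] 30.001023709774017 49.91302904314975
```

>>> step_arm([
  [[0,0,0,0,0,0.4,0.45],[0,0,0,0,0,0.4,0.45],[0,0,0,0,0,0.4,0.45],[0,0,0,0,0,0,0.45],[0,0,0,0,0,0,0.45]],
])

```text
t: 15.45
ee_pos: [573.2, 174.1, 235.6]
orientation: [-2.611, -1.747, 0.002]
ft_force: [-2.0, -3.9, -0.5]
width: 49.7
grasp_force: 30.0
```

Run:
```python
from h import *
o=readout.get_obs(); print(o['ee_pos'],o['orientation'],o['ft_force'],o['moment'],o['grasp_force'],o['width'])
```

```text
[573.23607729 174.10349794 235.56769857] [-2.61107423e+00 -1.74682843e+00  1.84882587e-03] [-1.97447933 -3.86232241 -0.52860302] [-0.94422     0.4275298   0.06905756] 29.998561441898346 49.737191076423514
```

>>> step_arm([
  [[0,0,0,0,0,0.4,0.45],[0,0,0,0,0,0.4,0.45],[0,0,0,0,0,0,0.45],[0,0,0,0,0,0,0.45],[0,0,0,0,0,0,0.45]],
])

```text
t: 16.08
ee_pos: [573.3, 173.1, 235.6]
orientation: [2.562, 1.817, -0.004]
ft_force: [-2.8, -10.5, 2.6]
width: 49.7
grasp_force: 30.0
```

Run:
```python
from h import *
o=readout.get_obs(); print(o['ee_pos'],o['orientation'],o['ft_force'],o['moment'],o['grasp_force'],o['width'])
```

```text
[573.25153662 173.06789387 235.5947867 ] [ 2.56201227  1.81721843 -0.00394501] [ -2.82618145 -10.53033626   2.64247389] [-2.14539188  0.44574632 -0.56985598] 30.024234652519226 49.655985261135115
```

The moment has built up, so the stop is reached. I ease off slightly and lift.

>>> step_arm([
  [[0,0,0,0,0,-0.5,0.45],[0,0,0,0,0,0,0.45],[0,0,0.1,0,0,0,0.45],[0,0,0.1,0,0,0,0.45],[0,0,0.1,0,0,0,0.45]],
])

```text
t: 16.7
ee_pos: [573.3, 174.3, 250.6]
orientation: [-2.593, -1.773, 0.001]
ft_force: [-0.3, -1.2, -5.3]
width: 49.6
grasp_force: 30.0
```

Run:
```python
from h import *
o=readout.get_obs(); print(o['ee_pos'],o['orientation'],o['ft_force'],o['moment'],o['grasp_force'],o['width'])
```

```text
[573.34361791 174.29022619 250.64926115] [-2.59290278e+00 -1.77330625e+00  1.01749679e-03] [-0.30642743 -1.23928627 -5.34938727] [-0.02738171  0.08360248 -0.00287121] 29.997869431972504 49.6171181290575
```

>>> step_arm([
  [[0,0,0.6,0,0,0,0.45],[0,0,0.6,0,0,0,0.45],[0,0,0.6,0,0,0,0.45],[0,-0.4,0,0,0,-1,0.45],[0,-0.5,0,0,0,-1,0.45]],
])

```text
t: 17.32
ee_pos: [573.3, 128.7, 340.6]
orientation: [2.713, 1.583, 0.002]
ft_force: [0.1, -1.4, -4.9]
width: 49.5
grasp_force: 30.0
```

>>> step_arm([
  [[0.02,-0.5,0,0,0,-1,0.45],[0.04,-0.5,0,0,0,-1,0.45],[0.04,-0.5,0,0,0,-1,0.45],[0.04,-0.5,0,0,0,-1,0.45],[0.04,-0.5,0,0,0,-1,0.45]],
])

```text
t: 17.95
ee_pos: [582.1, 2.8, 339.6]
orientation: [-2.947, -1.086, 0.001]
ft_force: [0.9, -0.0, -4.4]
width: 50.0
grasp_force: 30.0
```

>>> step_arm([
  [[0.04,-0.5,0,0,0,-1,0.45],[0.04,-0.5,0,0,0,-1,0.45],[0.04,-0.5,0,0,0,-1,0.45],[0.04,-0.5,0,0,0,-1,0.45],[0.04,-0.5,0,0,0,-1,0.45]],
])

```text
t: 18.58
ee_pos: [592.0, -122.2, 339.5]
orientation: [-3.091, -0.557, 0.001]
ft_force: [0.5, 0.0, -5.1]
width: 49.9
grasp_force: 30.0
```

>>> step_arm([
  [[0.04,-0.5,0,0,0,-1,0.45],[0.04,-0.5,0,0,0,-1,0.45],[0,0,0,0,0,-1,0.45],[0,0,0,0,0,-1,0.45],[0,0,0,0,0,-0.7,0.45]],
])

```text
t: 19.2
ee_pos: [595.8, -171.5, 339.4]
orientation: [-3.141, -0.045, 0.001]
ft_force: [0.1, -0.4, -5.8]
width: 50.2
grasp_force: 30.0
```

Run:
```python
from h import *
o=readout.get_obs(); print(o['ee_pos'],o['orientation'],o['width'],o['grasp_force'],o['ft_force'])
snap('wrist','w3');snap('scene','s3');snap('side','d3')
for f in('scene0','side0'):
    hsv=cv2.cvtColor(load(f)['p'],cv2.COLOR_RGB2HSV)
    m=((hsv[...,1]>150)&(hsv[...,2]>150)).astype(np.uint8)
    n,l,s,c=cv2.connectedComponentsWithStats(m); t=(257,204) if f=='scene0' else (327,175)
    i=l[t[1],t[0]]; print(i,s[i])
    if i:
        q=cv2.approxPolyDP(cv2.convexHull(np.argwhere(l==i)[:,::-1].astype(np.int32)),4,True)[:,0]
        for p in q: print(p,onz(f,p,20)[:2].round(1),onz(f,p,0)[:2].round(1))
```

```text
[ 595.8473173  -171.456111    339.41671359] [-3.14062623e+00 -4.52685079e-02  1.46697191e-03] 50.23862539757119 29.997389316558838 [ 0.12831609 -0.44685499 -5.76543583]
2 [    0    46   640   288 65133]
[639 316] [891.3 781. ] [880.5 798.4]
[455 332] [955.1 346.3] [945.9 353.1]
[232 320] [ 956.1 -167.2] [ 947. -173.]
[125 307] [ 938.5 -432.2] [ 928.9 -444.4]
[  4 283] [ 892. -768.] [ 881.3 -788.4]
[  0 273] [ 864.4 -797.9] [ 853. -819.]
[ 12 181] [ 529.3 -991.4] [  509.8 -1017.2]
[64 82] [ -103.1 -1174.8] [ -138.1 -1205.1]
[194  46] [-496.2 -701.9] [-540.8 -720.7]
[639 140] [ 202.6 1141.7] [ 175.  1167.9]
58 [ 300  140   57   99 2032]
[316 144] [ 616.9 -357. ] [ 619.2 -385.1]
[343 142] [ 509.8 -372.6] [ 509.6 -401. ]
[355 157] [ 463.5 -275.1] [ 462.3 -301.4]
[355 238] [469.7 128.4] [468.6 111.3]
[301 189] [653.3 -89.2] [ 656.5 -111.3]
[304 161] [ 655.8 -246.6] [ 659.  -272.3]
```

View pics/w3.png

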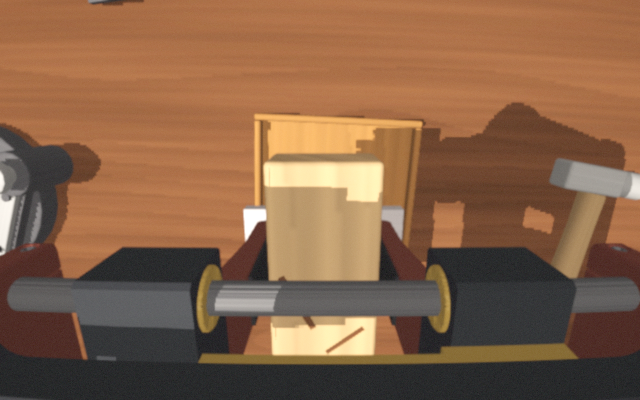

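The wrist view shows the pin held straight. The tray's +x rim corners are at (255,115) and (423,122), with the tray walls running down on both sides of the pin.

Run:
```python
from h import *
A=onz('w3',(255,115),20);B=onz('w3',(423,121),20);print(A,B)
d=B-A;w=np.linalg.norm(d);u=d/w;n=np.array([u[1],-u[0],0]); 
if n[0]>0:n=-n
print(w,'yaw n',np.degrees(np.arctan2(-n[1],-n[0])),'centre',(A+B)/2+n*85)
C=[onz('side0',p,20) for p in((303,161.5),(350,161.5),(351,188),(301,187))]; print(np.array(C).round(1),np.mean(C,0))
```

```text
[ 656.03751046 -109.2242077    20.        ] [ 655.41558294 -256.84112966   20.        ]
147.6182320748895 yaw n -0.24139245570793483 centre [ 570.72730108 -182.67455682   20.        ]
[[ 659.3 -243.5   20. ]
 [ 482.6 -247.    20. ]
 [ 480.1  -98.4   20. ]
 [ 654.2  -99.6   20. ]] [ 569.05878615 -172.14361583   20.        ]
```

>>> step_arm([
  [[0,-0.13,-0.6,0,0,0,0.45],[0,0,-0.6,0,0,0,0.45],[0,0,-0.6,0,0,0,0.45],[0,0,-0.4,0,0,0,0.45],[0,0,0,0,0,0,0.45]],
])

```text
t: 19.98
ee_pos: [595.9, -177.2, 229.0]
orientation: [-3.14, -0.052, 0.005]
ft_force: [-0.7, 0.0, -5.1]
width: 49.9
grasp_force: 30.0
```

>>> step_arm([
  [[0,0,-0.08,0,0,0,0.45],[0,0,-0.06,0,0,0,0.45],[0,0,-0.06,0,0,0,0.45],[0,0,0,0,0,0,0.45],[0,0,0,0,0,0,0.45]],
])

```text
t: 20.6
ee_pos: [596.6, -177.2, 220.9]
orientation: [3.141, 0.053, 0.0]
ft_force: [0.8, -0.5, -5.3]
width: 49.9
grasp_force: 30.0
```

Run:
```python
from h import *
snap('scene','s4');snap('side','d4')
a=cv2.resize(cv2.imread('pics/s4.png')[150:230,210:310],(400,320),interpolation=cv2.INTER_CUBIC)
b=cv2.resize(cv2.imread('pics/d4.png')[130:210,280:380],(400,320),interpolation=cv2.INTER_CUBIC)
cv2.imwrite('pics/c4.png',np.hstack([a,b]))
```

```text
(no output)
```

View pics/c4.png

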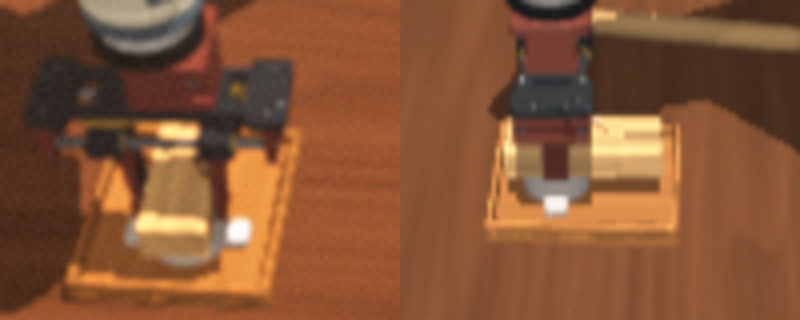

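The ring and lugs are inside the tray walls in both views. In the scene crop the lugs are at about (130,235) and (238,231), so there is clear room to go down the last few mm.

>>> step_arm([
  [[0,0,-0.04,0,0,0,0.45],[0,0,-0.03,0,0,0,0.45],[0,0,0,0,0,0,0.45],[0,0,0,0,0,0,0.45],[0,0,0,0,0,0,0.45]],
])

```text
t: 21.32
ee_pos: [596.6, -177.2, 217.2]
orientation: [-3.141, -0.053, -0.0]
ft_force: [-0.7, -1.3, -5.4]
width: 49.6
grasp_force: 30.0
```

>>> step_arm([
  [[0,0,-0.02,0,0,0,0.45],[0,0,0,0,0,0,0.45],[0,0,-0.01,0,0,0,0.45],[0,0,0,0,0,0,0.45],[0,0,0,0,0,0,0.45]],
])

```text
t: 21.95
ee_pos: [596.7, -177.3, 216.5]
orientation: [3.141, 0.053, 0.001]
ft_force: [-2.2, 0.4, 4.6]
width: 49.8
grasp_force: 30.0
```

Contact, so the ring is on the floor. I release and retreat.

>>> step_arm([
  [[0,0,0,0,0,0,0.65],[0,0,0,0,0,0,0.75],[0,0,0,0,0,0,0.85],[0,0,0,0,0,0,0.85],[0,0,0,0,0,0,0.85]],
])

```text
t: 22.58
ee_pos: [596.5, -177.2, 215.6]
orientation: [-3.141, -0.053, 0.0]
ft_force: [0.2, -0.1, 0.4]
width: 74.7
grasp_force: 0.0
```

>>> step_arm([
  [[0,0,0.2,0,0,0,0.85],[0,0,0.5,0,0,0,0.85],[0,0,0.6,0,0,0,0.85],[0,0,0.6,0,0,0,0.85],[0,0,0.6,0,0,0,0.85]],
])

```text
t: 23.2
ee_pos: [596.5, -177.2, 342.4]
orientation: [3.141, 0.053, 0.001]
ft_force: [-0.2, 0.3, -0.4]
width: 74.6
grasp_force: 0.0
```

>>> step_arm([
  [[0,0.5,0.4,0,0,0,0.85],[0,0.8,0,0,0,0,0.85],[0,0.8,0,0,0,0,0.85],[0,0.4,0,0,0,0,0.85],[0,0,0,0,0,0,0.85]],
])

```text
t: 23.82
ee_pos: [596.6, -51.4, 361.0]
orientation: [3.141, 0.056, 0.001]
ft_force: [-0.3, -0.2, 0.4]
width: 74.5
grasp_force: 0.0
```

Run:
```python
from h import *
snap('scene','s5');snap('side','d5')
a=cv2.resize(cv2.imread('pics/s5.png')[140:280,150:325],(400,320),interpolation=cv2.INTER_CUBIC)
b=cv2.resize(cv2.imread('pics/d5.png')[120:260,240:415],(400,320),interpolation=cv2.INTER_CUBIC)
cv2.imwrite('pics/c5.png',np.hstack([a,b]))
```

```text
(no output)
```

View pics/c5.png

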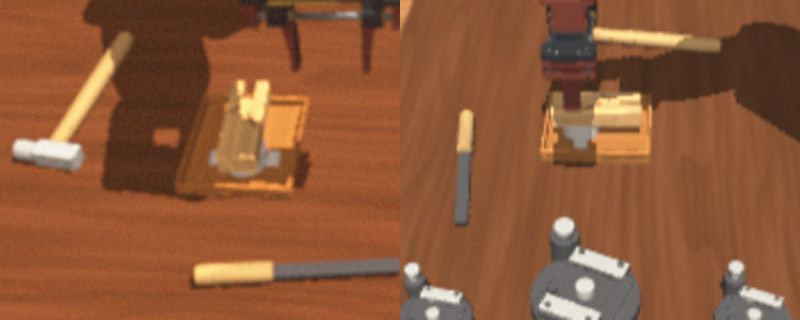

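The pin stands level in the tray (scene crop about (243,135)) and the mount is empty with its plunger down. The hammer and file have not moved, and the gripper is clear.

```bash
python3 -c "
from h import *
print(ctrl.close_job())"
```

```text
the job is handed in; nothing more can be done
None
```

The job is done and handed in at about 24 s of the 72 s allowed: I pressed the plunger down until it bottomed, turned the pin to its stop, lifted it off and set it upright in the tray, with the bystanders untouched.

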